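# Open the main filter pot of the soldering-fume extractor

### The job

Open the wider of the two round aluminium filter pots: turn its cover by the bar grip a quarter turn anticlockwise (seen from above) until the bar points at the two ribs on the pot's side, then lift it straight off. Set the cover down upright, bar on top, in the middle of the bare metal plate, letting go only once it stands there. Leave the narrower pot shut.

Things in the scene. Friction and masses are not known exactly. Their poses are not given: they have to be found in the camera images.
- wide_grip (a point): Centre of the bar grip on top of the WIDE pot's loose grey plastic cover. Bar 64 mm long along this point's x axis, 14 mm thick along y, 36 mm tall (18 mm above and below this point); z is up. The disc's top face is 18 mm below this point; the cover's foot, on which it stands when set down, 46 mm below. At the start the bar points 82 to 90 degrees clockwise of the line of the pot's ribs (locked).
- wide_cover: The same cover, 0.2 to 0.35 kg; origin at the centre of its foot, axes as the bar's. Disc 104 mm across, 8 mm thick; below it a spigot 66 mm across, 20 mm deep, two lugs at its foot along +x and -x, 46 mm from the axis. Turns anticlockwise (from above) without spring; lifts straight out, by 20 mm, once the bar is within 13 degrees of the ribs' line; a stop is about 13 degrees past it. Play 3 mm.
- wide_pot: The WIDE filter pot, fixed, left or right of the plate: round aluminium, 120 mm across, 70 mm high; origin at the centre of its underside, z up. Two upright ribs, 10 mm wide, stick out 8 mm from its wall at +x and -x: they mark the slots for the lugs. Closed, the cover's disc lies on the rim and the bar's centre is 96 mm above the pot's underside. A black duct stub leaves it at -y.
- plate_top (a point): Centre of the upper face of the flat bare metal plate, 170 by 170 mm and 3 mm thick, fixed to the bench between the two pots; z up, x and y along its edges.
- narrow_bar_end (a point): A point near one end of the bar grip, 20 mm from the axis, on the cover of the NARROWER pot (82 mm across, 70 mm high, cover 71 mm across, bar 44 mm long, otherwise alike). It has to stay shut.
Things that resemble listed ones, but are neither listed nor needed, are in the scene too. What is shaped like the wide_pot but purple is not meant.

How it is judged:
On the way, in this order (a step that is already met when the one before it is completed fails the run):
1. the wide pot's cover is turned anticlockwise to its slots while still seated in the pot (angle between the x axis of wide_grip and the x axis of wide_pot, either way round below 0.32 rad and z of wide_grip in the frame of wide_pot below 0.103 m), for 0.05 s.
2. the cover is lifted clear above the pot (z of wide_grip in the frame of wide_pot above 0.118 m), for 0.05 s.
3. the cover stands on the plate while still held in the fingers (horizontal distance between wide_grip and plate_top below 0.05 m and z of wide_grip in the frame of plate_top below 0.052 m and contact force between the fingers and wide_cover above 0.3 N), for 0.05 s.
At the end, for the whole second after the job is handed in: The wide pot's cover stands upright (within 10 degrees), bar on top, on the metal plate, its centre within 50 mm of the plate's centre, let go and at rest (horizontal distance between wide_grip and plate_top below 0.05 m and z of wide_grip in the frame of plate_top between 0.04 and 0.052 m and angle between wide_grip's own z axis and vertical below 0.17 rad and linear speed of wide_cover below 0.02 m/s); the robot touches nothing.
It fails at once if the narrower pot's cover is turned or moved by more than 12 mm (distance of narrow_bar_end from where it was at the start of the episode above 0.012 m).
It also fails if it takes over 45 s, if anything falls off the work surface, if the arm or the gripper's body presses on something with over 40 N, if the wrist force passes 120 N, or if a joint passes its speed limit or range.

### The arm

A 6-joint arm with a two-finger parallel gripper is mounted at the origin on the work surface. World frame = base frame: x ahead of the robot, y to its left, z up, the work surface at z = 0. Lengths are in m, angles in rad, forces in N, time in s.
With the tool pointing down it reaches from about 0.3 to 0.875 m from the base axis. Payload 4.2 kg.
Tool frame: the origin (TCP) lies midway between the tips of the shut fingers; the grasp point (between the pads) lies 19 mm behind it (manip.grip_depth is the y of the grasp point in the tool frame, in m); y points along the fingers, x is the direction in which the jaws open and shut, and the axes are right-handed (so a half turn about y gives the same grasp; the last joint's range is limited). The gripper opens to 85 mm and grips with 20 to 120 N. Pads are 22 mm wide; open, the fingers measure 114 mm over their backs; the gripper's body (76 mm by 85 mm) begins 54 mm behind the grasp point. The pads swing forward as they close: fully open they stand 13 mm farther back than shut.
Start: joints at [-1.237, 0.32, 1.565, -0, 1.257, -0.02], TCP at [0.199, -0.539, 0.231] pointing down, gripper open.
Joint ranges: [-3.11, 3.11], [-0.84, 2.01], [0.21, 2.61], [-1.34, 4.49], [0.05, 2.63], [-2.56, 2.56]. Speed limits (rad/s): [2.57, 2.57, 3.14, 3.14, 3.14, 3.14].

### API

Orientations are given as a unit quaternion [x, y, z, w].
In Python, from cell import sensors, read_camera, camera_model, finish_job, manip gives the robot as it stands.
- The arm moves only by the shell command python3 -m creep 'ROWS' [FORCE]. ROWS is a JSON object of lists of equal length, an entry for each row: "rotation": the turn, a rotation vector about the tool's x, y, z as a fraction of full scale, a list of three; "delta_pos": the shift along the tool's x, y, z as a fraction of full scale, a list of three; "hand": the opening, from -1 (shut) to 1 (fully open). In form: {"rotation": [[wx, wy, wz], ...], "delta_pos": [[tx, ty, tz], ...], "hand": [hand, ...]}. A call has exactly 5 rows; each row is the pose to reach, as a shift and turn from the pose commanded when the call began, along the tool's axes at that moment; what a row does not reach only later rows make up. Full scale, the value 1, is 0.15 m for a shift and 60 degrees for a turn. A row lasts 1/12 s, in which the tool goes at most 41.7 mm and 7.16 degrees, less where a joint would pass 70% of its speed; a pose out of reach is approached as far as the arm can. A call with a number of a shift or a turn outside -1 to 1 is refused whole. A call with a gripper value outside its range is refused whole. The fingers move at their own pace and stop on an object; FORCE is the grip in N (left out, the last holds). Time passes only in rows, so rows that repeat a pose let the fingers close, or fill a call up. It gives the time, the measured TCP pose, the force and the opening at its end, in the units of the state.
- sensors.state(): the state, without advancing time (a new reading comes with each control period).
- read_camera(name): name is "scene" or "top" or "wrist"; returns the picture (480x640x3 uint8, red, green, blue); there is no depth.
- camera_model(name): a dict with "mtx" (3x3 intrinsics, pixels), "R" (3x3) and "t" (3): a world point X has camera coordinates R X + t. Camera axes: x right, y down, z forward; pixel columns grow to the right and rows downward; lengths in m; the calibration is good to about 2 mm. A picture is of the moment at which its call begins: read the wrist's pose just before it. camera_model takes no time and is no camera call; for the wrist camera it gives the pose at the moment of the call.
- finish_job(): hands the job in, once; it reports no verdict.
The state is a dict: "clock": time; "joint_positions": joint angles; "qvel": joint speeds; "tau": joint torques, N m; "eef_pos": TCP position; "orientation": TCP orientation; "contact_force": force on the tool from outside, world axes, zero at the start; "moment": the same for the moment, N m; "finger_gap": finger opening in m.
Only numpy, scipy, OpenCV 4.12 (cv2) and the standard library are available. Lean on these libraries where they do the work, as an engineer would, in place of code of your own. Each camera call takes 0.05 s, during which the arm holds its last target.

## Working session

There is one attempt and no reset: what is moved stays moved. The work goes in short steps, Python scripts to look and compute and a shell command to move; the robot and the scene stay as the last step left them, time stands still between calls to the robot, and variables do not carry over. Pictures are saved under pics/ and viewed, and the job is handed in when it is done.

```bash
ls; mkdir -p pics
python3 - <<'E'
from cell import sensors, read_camera, camera_model, manip
import cv2
print(sensors.state()); print(manip.grip_depth)
for n in ("scene","top","wrist"):
    m=camera_model(n); print(n,m)
    cv2.imwrite(f"pics/{n}0.png",read_camera(n)[:,:,::-1])
E
```

```text
pics
{'clock': 0.0, 'joint_positions': array([-1.23699467e+00,  3.20295979e-01,  1.56569299e+00,  1.67369569e-05,
        1.25738595e+00, -1.99943838e-02]), 'qvel': array([-0.00016312,  0.00132382,  0.00057182, -0.00116026,  0.00052112,
        0.00160813]), 'tau': array([-2.11218350e-03, -4.15529287e+01, -2.34162980e+01, -2.14547936e-04,
        8.14404135e-03, -3.94988788e-07]), 'eef_pos': array([ 0.19906637, -0.53893011,  0.23047449]), 'orientation': array([-0.57980928,  0.40471647, -0.40370366,  0.58055932]), 'contact_force': array([-0.48682869, -0.29125933,  0.0655934 ]), 'moment': array([ 0.01635524,  0.0426738 , -0.0246868 ]), 'finger_gap': 0.0852484692171768}
-0.0187
scene {'mtx': array([[497.53986572,   0.        , 312.47194092],
       [  0.        , 497.53986572, 242.12984022],
       [  0.        ,   0.        ,   1.        ]]), 'R': array([[-0.48113064,  0.87661376, -0.0078505 ],
       [ 0.59424448,  0.31954199, -0.73808294],
       [-0.64450509, -0.35977943, -0.67466432]]), 't': array([ 0.26839633, -0.22958467,  1.16594942])}
top {'mtx': array([[447.49262205,   0.        , 315.12755247],
       [  0.        , 447.49262205, 232.7209306 ],
       [  0.        ,   0.        ,   1.        ]]), 'R': array([[-1.93996505e-04, -9.99918562e-01,  1.27605701e-02],
       [-9.95420693e-01, -1.02670106e-03, -9.55855091e-02],
       [ 9.55908261e-02, -1.27206787e-02, -9.95339429e-01]]), 't': array([-0.00275073,  0.50543756,  0.70753864])}
wrist {'mtx': array([[377.50122908,   0.        , 317.44773551],
       [  0.        , 377.50122908, 231.83143729],
       [  0.        ,   0.        ,   1.        ]]), 'R': array([[ 0.34683892, -0.93792421, -0.00097299],
       [-0.89806064, -0.33239647,  0.28809663],
       [-0.27053622, -0.09904932, -0.95760085]]), 't': array([-0.57462403, -0.03670909,  0.37965557])}
```

View pics/scene0.png

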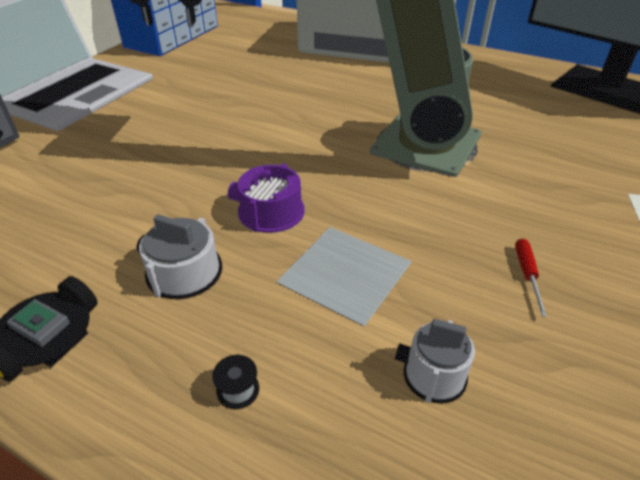

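View pics/top0.png

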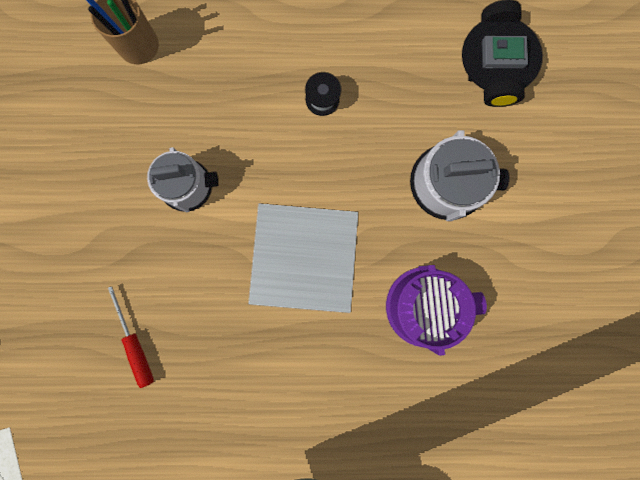

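View pics/wrist0.png

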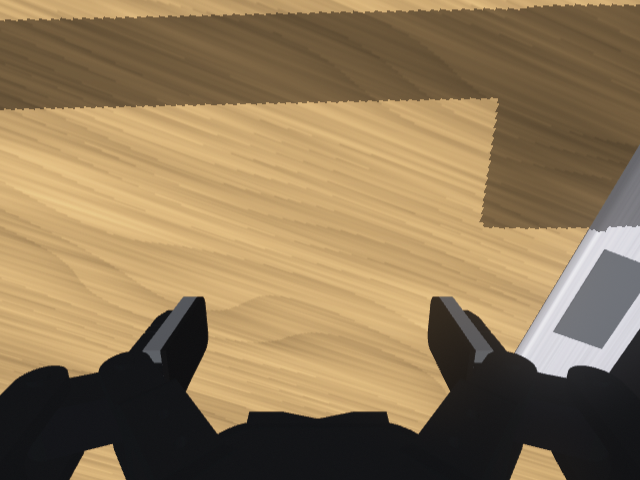

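Candidates in the top view: wide aluminium pot with grey cover at (460,175), narrow aluminium pot (178,175), purple open pot (435,308), black gauge (502,55), black spool (322,93). The choice is (460,175), since it is the wider aluminium pot. I'll check it in a close crop.

Run:
```python
import cv2,numpy as np
a=cv2.imread("pics/top0.png")[115:235,395:525]
b=cv2.imread("pics/scene0.png")[200:310,120:240]
a=cv2.resize(a,None,fx=4,fy=4,interpolation=cv2.INTER_CUBIC);b=cv2.resize(b,(280,256))
cv2.imwrite("pics/crop0.png",np.hstack([a,np.vstack([b,np.zeros((a.shape[0]-256,280,3),np.uint8)])]))
```

```text
(no output)
```

View pics/crop0.png

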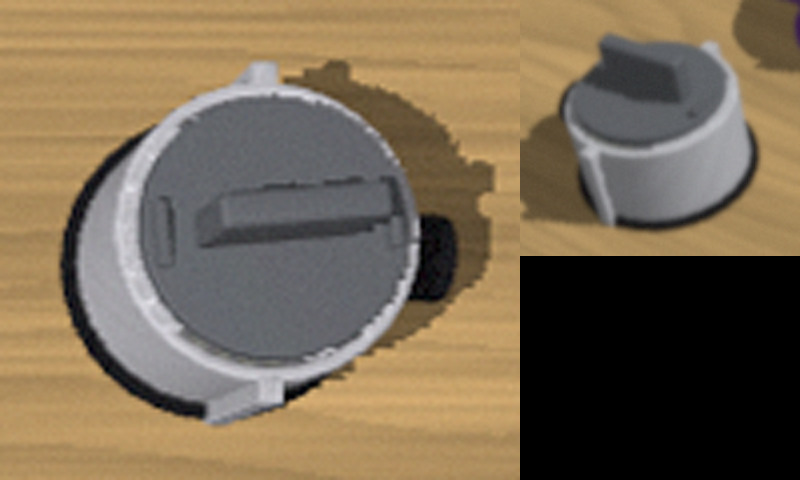

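The crop shows the wide grey cover with its disc centred at about px (463,170). The bar runs from (450,168) to (493,163), and the rib tops are at about (460,132) and (462,212). Next, measuring.

```bash
cat > h.py <<'E'
import numpy as np, cv2
from cell import camera_model
def ray(m,uv,z):
    uv=np.atleast_2d(np.array(uv,float)); K,R,t=map(np.array,(m["mtx"],m["R"],m["t"]))
    d=(R.T@np.linalg.inv(K)@np.c_[uv,np.ones(len(uv))].T).T; c=-R.T@t
    return c+d*((z-c[2])/d[:,2])[:,None]
def proj(m,X):
    X=np.atleast_2d(X); p=(m["mtx"]@(m["R"]@X.T+np.array(m["t"])[:,None])).T
    return p[:,:2]/p[:,2:]
E
python3 - <<'E'
from h import *
m=camera_model("top"); im=cv2.imread("pics/top0.png")
hsv=cv2.cvtColor(im,cv2.COLOR_BGR2HSV)
print(im[150,450],im[190,470],im[167,470],im[173,465])
g=((hsv[...,1]<60)&(hsv[...,2]>50)&(hsv[...,2]<150)).astype(np.uint8)
g[:115]=0;g[235:]=0;g[:,:395]=0;g[:,525:]=0
g=cv2.morphologyEx(g,cv2.MORPH_OPEN,np.ones((5,5)))
c=max(cv2.findContours(g,0,1)[0],key=cv2.contourArea)
w=ray(m,c[:,0,:],0.078)
h=cv2.convexHull(w[:,:2].astype(np.float32))
e=cv2.minEnclosingCircle(h);print("disc",e, cv2.fitEllipse(c))
A=np.c_[2*w[:,:2],np.ones(len(w))];s=np.linalg.lstsq(A,(w[:,:2]**2).sum(1),rcond=None)[0];print("fit",s[:2],np.sqrt(s[2]+s[:2]@s[:2]))
# bar top, crop px /4
B=np.array([(230,193),(388,182),(390,214),(228,230)])/4+[395-.375,115-.375]
b=ray(m,B,.114);print("bar corners",b[:,:2],b.mean(0)); d=(b[1]+b[2]-b[0]-b[3]);print("ang",np.degrees(np.arctan2(d[1],d[0])),np.linalg.norm(d)/2)
r=ray(m,np.array([(263,72),(270,388)])/4+[395,115],.070);print("ribs",r);d=r[0]-r[1];print(np.degrees(np.arctan2(d[1],d[0])),np.linalg.norm(d))
# plate
p=((hsv[...,1]<50)&(hsv[...,2]>110)).astype(np.uint8);p[:,:235]=0;p[:,370:]=0;p[:195]=0;p[320:]=0
c=max(cv2.findContours(p,0,1)[0],key=cv2.contourArea);q=cv2.minAreaRect(ray(m,c[:,0,:],.003)[:,:2].astype(np.float32));print("plate",q)
# narrow
print("narrow",ray(m,[[173,175]],.1))
E
```

```text
[108 102 100] [109 102 102] [108 103 102] [66 60 60]
disc ((0.5942078828811646, -0.23132288455963135), 0.0560021698474884) ((463.2403869628906, 171.8550262451172), (67.3630599975586, 68.47538757324219), 83.15577697753906)
fit [ 0.59513888 -0.2302565 ] 0.052897461742468004
bar corners [[ 0.59956343 -0.20163128]
 [ 0.60384803 -0.25981401]
 [ 0.59191816 -0.26009403]
 [ 0.58580156 -0.20049216]] [ 0.5952828  -0.23050787  0.114     ]
ang -84.95347230240495 0.05912147973612627
ribs [[ 0.65883424 -0.23102799  0.07      ]
 [ 0.53345801 -0.22980375  0.07      ]]
-0.5594470304579151 0.12538221006969455
plate ((0.46653079986572266, 0.016722828149795532), (0.17023295164108276, 0.169489324092865), 85.14765930175781)
narrow [[0.5836166  0.20841351 0.1       ]]
```

```bash
cat > go.py <<'E'
import sys,numpy as np
from scipy.spatial.transform import Rotation as Ro
from cell import sensors
def plan(p,yaw_deg,show=True):
    s=sensors.state(); R=Ro.from_quat(s["orientation"]).as_matrix()
    c=np.radians(yaw_deg);x=np.array([np.cos(c),np.sin(c),0]);y=np.array([0,0,-1.]);T=np.c_[x,y,np.cross(x,y)]
    d=R.T@(np.array(p)-s["eef_pos"]);rv=Ro.from_matrix(R.T@T).as_rotvec()
    print("t",s["clock"],"tcp",s["eef_pos"].round(4),"yaw",np.degrees(np.arctan2(R[1,0],R[0,0])).round(2),"tilt",np.degrees(np.arccos(-R[2,1])).round(2),"q",s["joint_positions"].round(2),"F",s["contact_force"].round(2),"M",s["moment"].round(2),"gap",round(s["finger_gap"],4))
    print("delta_pos",(d/.15).round(4),"rotation",(np.degrees(rv)/60).round(4))
if __name__=="__main__":
    a=list(map(float,sys.argv[1:])); plan(a[:3],a[3])
E
python3 go.py .595 -.2305 .231 5; python3 go.py .595 -.2305 .231 -175
```

```text
t 0.15 tcp [ 0.1991 -0.539   0.2307] yaw -69.73 tilt 0.08 q [-1.24  0.32  1.57 -0.    1.26 -0.02] F [ 0.08 -0.11  0.27] M [ 0.01 -0.01 -0.02] gap 0.085
delta_pos [-1.0149e+00 -7.0000e-04  3.1885e+00] rotation [-9.0000e-04 -1.2455e+00 -1.1000e-03]
t 0.15 tcp [ 0.1991 -0.539   0.2307] yaw -69.73 tilt 0.08 q [-1.24  0.32  1.57 -0.    1.26 -0.02] F [ 0.08 -0.11  0.27] M [ 0.01 -0.01 -0.02] gap 0.085
delta_pos [-1.0149e+00 -7.0000e-04  3.1885e+00] rotation [ 1.2000e-03  1.7545e+00 -9.0000e-04]
```

```bash
python3 -m creep '{"rotation":[[0,-0.1,0],[0,-0.2,0],[0,-0.3,0],[0,-0.4,0],[0,-0.5,0]],"delta_pos":[[-0.06,0,0.19],[-0.12,0,0.38],[-0.18,0,0.57],[-0.24,0,0.76],[-0.3,0,0.95]],"hand":[0.3,0.3,0.3,0.3,0.3]}' 60; python3 go.py .595 -.2305 .231 5
```

```text
clock: 0.57
eef_pos: [0.3181, -0.4467, 0.231]
orientation: [-0.665, 0.239, -0.239, 0.666]
contact_force: [0.4, 0.0, 0.5]
finger_gap: 0.0559
t 0.5667 tcp [ 0.3181 -0.4467  0.231 ] yaw -39.46 tilt 0.03 q [-0.97  0.28  1.63  0.    1.24 -0.28] F [0.44 0.03 0.5 ] M [0.01 0.02 0.04] gap 0.0559
delta_pos [5.0950e-01 4.0000e-04 2.2863e+00] rotation [-4.000e-04 -7.409e-01 -4.000e-04]
```

```bash
python3 -m creep '{"rotation":[[0,-0.1,0],[0,-0.2,0],[0,-0.3,0],[0,-0.4,0],[0,-0.5,0]],"delta_pos":[[0.04,0,0.19],[0.08,0,0.38],[0.12,0,0.57],[0.16,0,0.76],[0.2,0,0.95]],"hand":[0,0,0,0,0]}'; python3 go.py .595 -.2305 .2 5
```

```text
clock: 0.98
eef_pos: [0.4323, -0.3562, 0.2311]
orientation: [-0.705, 0.058, -0.058, 0.705]
contact_force: [0.6, 0.8, 0.7]
finger_gap: 0.0427
t 0.9833 tcp [ 0.4323 -0.3562  0.2311] yaw -9.43 tilt 0.03 q [-0.71  0.3   1.6  -0.    1.25 -0.55] F [0.59 0.81 0.65] M [-0.02 -0.09 -0.05] gap 0.0427
delta_pos [0.9329 0.2069 1.0044] rotation [-0.0003 -0.2405 -0.0005]
```

```bash
sed -n 1,5p go.py >/dev/null
python3 -m creep '{"rotation":[[0,-0.05,0],[0,-0.1,0],[0,-0.15,0],[0,-0.2,0],[0,-0.24,0]],"delta_pos":[[0.18,0.04,0.2],[0.36,0.08,0.4],[0.54,0.12,0.6],[0.74,0.16,0.8],[0.93,0.207,1.0]],"hand":[0,0,0,0,0]}'; python3 go.py .595 -.2305 .2 5
python3 - <<'E'
from h import *
from cell import read_camera
m=camera_model("wrist"); im=read_camera("wrist")[:,:,::-1].copy(); np.savez("w1.npz",**m)
cv2.imwrite("pics/w1.png",im)
print(proj(m,[[.595,-.2305,.114],[.595,-.2305,.078],[.66,-.23,.07],[.53,-.23,.07]]))
E
```

```text
clock: 1.4
eef_pos: [0.5945, -0.2326, 0.2002]
orientation: [0.707, 0.03, -0.03, -0.706]
contact_force: [-0.2, -1.8, 0.3]
finger_gap: 0.0426
t 1.4 tcp [ 0.5945 -0.2326  0.2002] yaw 4.82 tilt 0.02 q [-0.39  0.44  1.46 -0.    1.24 -0.47] F [-0.17 -1.82  0.26] M [-0.03  0.02 -0.01] gap 0.0426
delta_pos [0.0046 0.0012 0.0136] rotation [ 0.0003 -0.0031 -0.    ]
[[316.74404136 235.38585918]
 [316.83406894 220.64237087]
 [403.12058862 224.27656265]
 [229.72192705 210.06290575]]
```

View pics/w1.png

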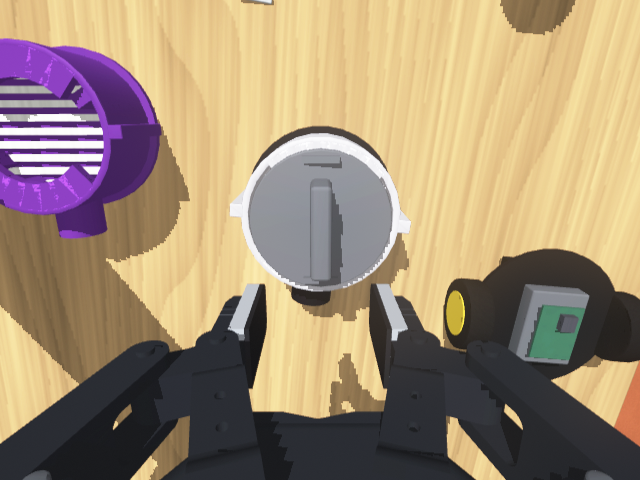

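The wrist view shows the cover disc at about (320,217), the bar vertical from (320,180) to (320,280), and the rib tips at (237,210) and (404,226). The bar lies between the jaws. Refining the position.

Run:
```python
from h import *
m=dict(np.load("w1.npz")); im=cv2.imread("pics/w1.png")
cr=cv2.resize(im[120:310,220:420],None,fx=3,fy=3,interpolation=cv2.INTER_CUBIC);cv2.imwrite("pics/w1c.png",cr)
hsv=cv2.cvtColor(im,cv2.COLOR_BGR2HSV)
g=((hsv[...,1]<50)&(hsv[...,2]>60)&(hsv[...,2]<190)).astype(np.uint8)
mk=np.zeros_like(g);cv2.circle(mk,(320,217),80,1,-1);g&=mk
g=cv2.morphologyEx(g,cv2.MORPH_OPEN,np.ones((7,7)))
c=max(cv2.findContours(g,0,1)[0],key=cv2.contourArea)
print(cv2.fitEllipse(c))
w=ray(m,c[:,0,:],.078)
A=np.c_[2*w[:,:2],np.ones(len(w))];s=np.linalg.lstsq(A,(w[:,:2]**2).sum(1),rcond=None)[0];print("fit",s[:2],np.sqrt(s[2]+s[:2]@s[:2]))
```

```text
((320.4190673828125, 218.39161682128906), (139.4790802001953, 144.4054718017578), 110.50183868408203)
fit [ 0.59776358 -0.23153708] 0.05247673265189972
```

View pics/w1c.png

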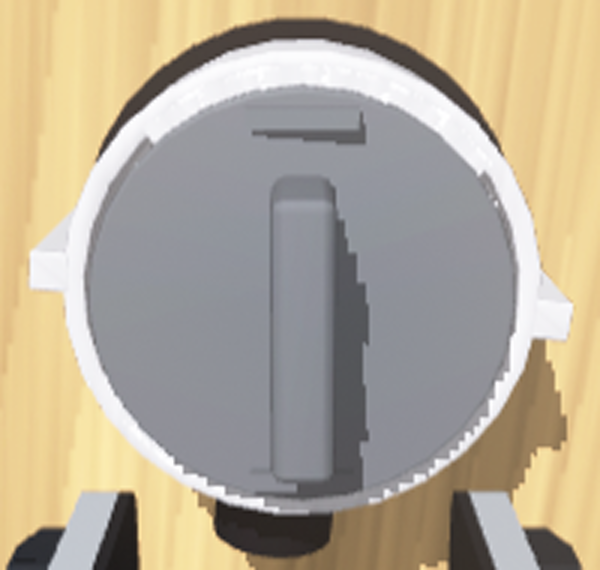

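Run:
```python
from h import *
m=dict(np.load("w1.npz"))
f=lambda P:np.array(P)/3+[220-.33,120-.33]
b=ray(m,f([(302,203),(301,480)]),.114);d=b[1]-b[0];print(b,b.mean(0),np.linalg.norm(d),np.degrees(np.arctan2(d[1],d[0])))
r=ray(m,f([(32,270),(572,320)]),.07);d=r[1]-r[0];print(r,r.mean(0),np.linalg.norm(d),np.degrees(np.arctan2(d[1],d[0])))
```

```text
[[ 0.59460983 -0.19960479  0.114     ]
 [ 0.59970352 -0.26079338  0.114     ]] [ 0.59715667 -0.23019909  0.114     ] 0.06140024200180988 -85.24133454284096
[[ 0.5304497  -0.22966129  0.07      ]
 [ 0.66565166 -0.23113697  0.07      ]] [ 0.59805068 -0.23039913  0.07      ] 0.13521000738243297 -0.6253382735828045
```

```bash
python3 go.py .597 -.2305 .084 4.8;python3 -m creep '{"rotation":[[0,0,0],[0,0,0],[0,0,0],[0,0,0],[0,0,0]],"delta_pos":[[0.017,0.15,0.013],[0.017,0.35,0.013],[0.017,0.55,0.013],[0.017,0.7,0.013],[0.017,0.77,0.013]],"hand":[0,0,0,0,0]}'; python3 go.py .597 -.2305 .084 4.8
```

```text
t 1.45 tcp [ 0.6    -0.2273  0.198 ] yaw 5.11 tilt 0.34 q [-0.38  0.44  1.45  0.01  1.24 -0.47] F [ 5.01  2.47 -0.36] M [ 0.07 -0.18 -0.04] gap 0.0426
delta_pos [-0.0246  0.7596 -0.0227] rotation [-0.0042  0.0051  0.0038]
clock: 1.87
eef_pos: [0.5932, -0.231, 0.0811]
orientation: [-0.706, -0.027, 0.031, 0.707]
contact_force: [-0.2, 0.1, -0.5]
finger_gap: 0.0426
t 1.8667 tcp [ 0.5932 -0.231   0.0811] yaw 4.67 tilt 0.39 q [-0.39  0.54  1.61 -0.    1.   -0.47] F [-0.16  0.07 -0.47] M [ 0.02 -0.01 -0.02] gap 0.0426
delta_pos [ 0.0253 -0.0192  0.0013] rotation [-0.0029 -0.0022 -0.0058]
```

```bash
python3 -m creep '{"rotation":[[0,0,0],[0,0,0],[0,0,0],[0,0,0],[0,0,0]],"delta_pos":[[0,-0.02,0],[0,-0.02,0],[0,-0.02,0],[0,-0.02,0],[0,-0.02,0]],"hand":[0,0,0,0,0]}'; python3 go.py .597 -.2305 .084 4.8
python3 - <<'E'
from h import *
from cell import read_camera
m=camera_model("wrist"); im=read_camera("wrist")[:,:,::-1].copy()
cv2.imwrite("pics/w2.png",im)
E
```

```text
clock: 2.28
eef_pos: [0.5963, -0.2323, 0.0897]
orientation: [0.707, 0.03, -0.028, -0.706]
contact_force: [0.6, 0.9, 0.0]
finger_gap: 0.0428
t 2.2833 tcp [ 0.5963 -0.2323  0.0897] yaw 4.67 tilt 0.18 q [-0.39  0.53  1.6  -0.    1.01 -0.47] F [0.58 0.87 0.02] M [-0.02 -0.01  0.  ] gap 0.0428
delta_pos [0.0054 0.0382 0.0114] rotation [ 0.0014 -0.0022  0.0026]
```

View pics/w2.png

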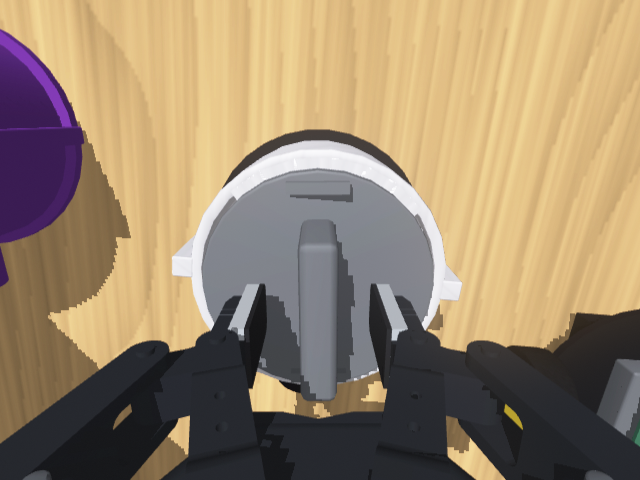

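The bar (col 318) is centred between the pads (265 and 372). Lowering slightly, then closing.

```bash
python3 -m creep '{"rotation":[[0,0,0],[0,0,0],[0,0,0],[0,0,0],[0,0,0]],"delta_pos":[[0,0.02,0.01],[0,0.02,0.01],[0,0.02,0.01],[0,0.02,0.01],[0,0.02,0.01]],"hand":[0,0,-0.5,-1,-1]}' 60; python3 -m creep '{"rotation":[[0,0,0],[0,0,0],[0,0,0],[0,0,0],[0,0,0]],"delta_pos":[[0,0,0],[0,0,0],[0,0,0],[0,0,0],[0,0,0]],"hand":[-1,-1,-1,-1,-1]}'; python3 go.py .597 -.2305 .084 4.8
```

```text
clock: 2.75
eef_pos: [0.5956, -0.2304, 0.0853]
orientation: [0.707, 0.029, -0.029, -0.706]
contact_force: [-0.2, -0.1, -1.5]
finger_gap: 0.0131
clock: 3.17
eef_pos: [0.5955, -0.2304, 0.0852]
orientation: [0.707, 0.029, -0.029, -0.706]
contact_force: [-0.1, 0.4, 2.0]
finger_gap: 0.0129
t 3.1667 tcp [ 0.5955 -0.2304  0.0852] yaw 4.67 tilt 0.03 q [-0.39  0.53  1.61 -0.    1.   -0.47] F [-0.15  0.4   2.03] M [-0.01  0.06  0.05] gap 0.0129
delta_pos [ 0.0096  0.0078 -0.0014] rotation [ 0.0002 -0.0021  0.0004]
```

```bash
python3 -m creep '{"rotation":[[0,-0.1,0],[0,-0.2,0],[0,-0.3,0],[0,-0.4,0],[0,-0.5,0]],"delta_pos":[[0,0,0],[0,0,0],[0,0,0],[0,0,0],[0,0,0]],"hand":[-1,-1,-1,-1,-1]}'; python3 go.py .597 -.2305 .084 89.4
```

```text
clock: 3.58
eef_pos: [0.5955, -0.2304, 0.0852]
orientation: [0.675, 0.212, -0.212, -0.674]
contact_force: [-0.4, 0.1, 1.2]
finger_gap: 0.0127
t 3.5833 tcp [ 0.5955 -0.2304  0.0852] yaw 34.95 tilt 0.02 q [-0.39  0.53  1.61 -0.    1.   -1.  ] F [-0.41  0.09  1.24] M [ 0.01  0.03 -0.1 ] gap 0.0127
delta_pos [ 0.0082  0.0077 -0.0062] rotation [ 3.000e-04 -9.075e-01 -0.000e+00]
```

```bash
python3 -m creep '{"rotation":[[0,-0.1,0],[0,-0.2,0],[0,-0.3,0],[0,-0.4,0],[0,-0.5,0]],"delta_pos":[[0,0,0],[0,0,0],[0,0,0],[0,0,0],[0,0,0]],"hand":[-1,-1,-1,-1,-1]}'; python3 -m creep '{"rotation":[[0,-0.1,0],[0,-0.2,0],[0,-0.3,0],[0,-0.38,0],[0,-0.41,0]],"delta_pos":[[0,0,0],[0,0,0],[0,0,0],[0,0,0],[0,0,0]],"hand":[-1,-1,-1,-1,-1]}'; python3 go.py .597 -.2305 .084 89.4
python3 - <<'E'
from h import *
from cell import read_camera
cv2.imwrite("pics/t3.png",cv2.resize(read_camera("top")[90:260,360:560,::-1],None,fx=3,fy=3))
cv2.imwrite("pics/w3.png",read_camera("wrist")[:,:,::-1])
E
```

```text
clock: 4.0
eef_pos: [0.5955, -0.2305, 0.0852]
orientation: [0.597, 0.38, -0.38, -0.596]
contact_force: [-0.6, 1.0, 0.9]
finger_gap: 0.013
clock: 4.42
eef_pos: [0.5955, -0.2305, 0.0852]
orientation: [0.503, 0.498, -0.498, -0.502]
contact_force: [-0.4, 0.5, 2.8]
finger_gap: 0.0133
t 4.4167 tcp [ 0.5955 -0.2305  0.0852] yaw 89.44 tilt 0.02 q [-0.39  0.53  1.61 -0.    1.   -1.95] F [-0.44  0.53  2.75] M [ 0.02 -0.   -0.07] gap 0.0133
delta_pos [-0.0001  0.0078 -0.0102] rotation [ 0.0003  0.0007 -0.0001]
```

View pics/t3.png

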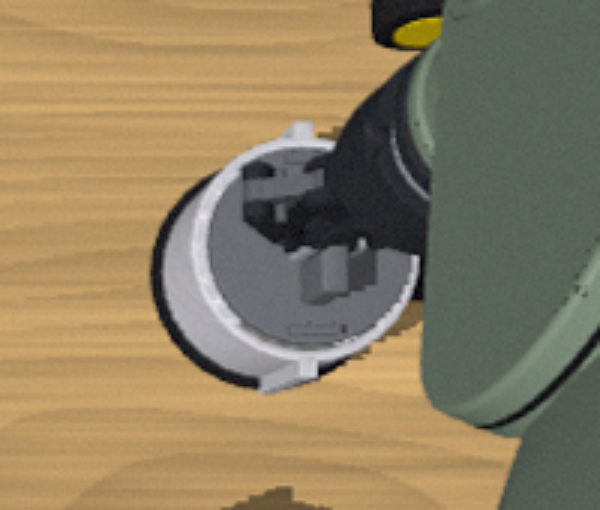

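View pics/w3.png

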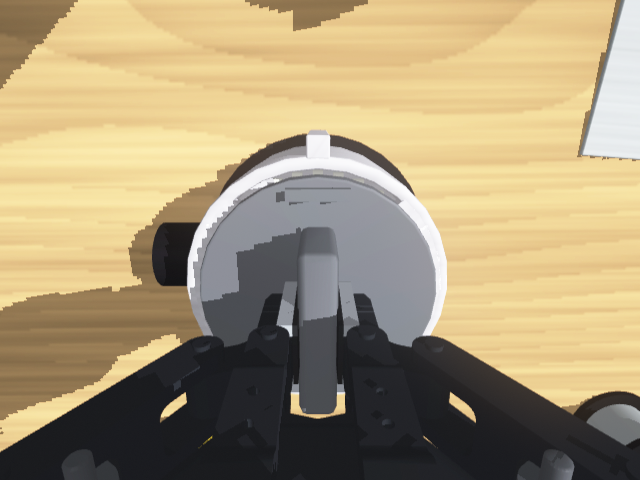

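The bar (col 318) now points at the far rib (318,143), and the disc is still seated. Lifting.

```bash
python3 -m creep '{"rotation":[[0,0,0],[0,0,0],[0,0,0],[0,0,0],[0,0,0]],"delta_pos":[[0,-0.05,0],[0,-0.1,0],[0,-0.15,0],[0,-0.2,0],[0,-0.25,0]],"hand":[-1,-1,-1,-1,-1]}' 80; python3 -m creep '{"rotation":[[0,0,0],[0,0,0],[0,0,0],[0,0,0],[0,0,0]],"delta_pos":[[0,-0.1,0],[0,-0.2,0],[0,-0.3,0],[0,-0.4,0],[0,-0.4,0]],"hand":[-1,-1,-1,-1,-1]}'; python3 go.py .4665 .0167 .150 91
python3 - <<'E'
from h import *
from cell import read_camera
cv2.imwrite("pics/s4.png",read_camera("scene")[:,:,::-1])
E
```

```text
clock: 4.93
eef_pos: [0.5954, -0.2304, 0.1235]
orientation: [0.503, 0.497, -0.497, -0.503]
contact_force: [0.1, 0.4, -1.8]
finger_gap: 0.0127
clock: 5.35
eef_pos: [0.5971, -0.2311, 0.1866]
orientation: [0.506, 0.498, -0.496, -0.501]
contact_force: [1.3, 0.1, -1.2]
finger_gap: 0.0128
t 5.35 tcp [ 0.5971 -0.2311  0.1866] yaw 89.26 tilt 0.42 q [-0.39  0.45  1.48 -0.    1.21 -1.95] F [ 1.29  0.1  -1.16] M [-0.02 -0.02  0.03] gap 0.0128
delta_pos [1.6411 0.2334 0.8934] rotation [ 0.0064 -0.0289 -0.0027]
```

View pics/s4.png

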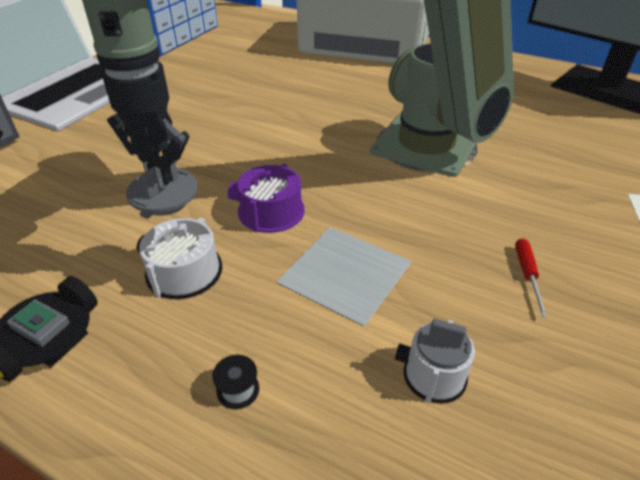

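The scene view shows the cover in the gripper at (160,190) and the wide pot open at (178,250). Moving across to the plate.

```bash
python3 -m creep '{"rotation":[[0,0,0],[0,0,0],[0,0,0],[0,0,0],[0,0,0]],"delta_pos":[[0.1,0,0.05],[0.3,0,0.16],[0.5,0,0.27],[0.7,0,0.38],[0.82,0,0.45]],"hand":[-1,-1,-1,-1,-1]}'; python3 -m creep '{"rotation":[[0,0,0],[0,0,0],[0,0,0],[0,0,0],[0,0,0]],"delta_pos":[[0.2,0,0.11],[0.4,0,0.22],[0.6,0,0.33],[0.75,0,0.4],[0.82,0,0.44]],"hand":[-1,-1,-1,-1,-1]}';python3 -m creep '{"rotation":[[0,0,0],[0,0,0],[0,0,0],[0,0,0],[0,0,0]],"delta_pos":[[0,0,0],[0,0,0],[0,0,0],[0,0,0],[0,0,0]],"hand":[-1,-1,-1,-1,-1]}'; python3 go.py .4665 .0167 .0382 89.5
```

```text
clock: 5.82
eef_pos: [0.5266, -0.1039, 0.1812]
orientation: [-0.502, -0.496, 0.497, 0.504]
contact_force: [-0.4, 0.9, -2.3]
finger_gap: 0.013
clock: 6.23
eef_pos: [0.4626, 0.0195, 0.1816]
orientation: [-0.502, -0.497, 0.498, 0.504]
contact_force: [0.1, -0.6, -1.3]
finger_gap: 0.0126
clock: 6.65
eef_pos: [0.4655, 0.0164, 0.1823]
orientation: [0.504, 0.496, -0.497, -0.503]
contact_force: [0.7, 0.1, -2.3]
finger_gap: 0.0127
t 6.65 tcp [0.4655 0.0164 0.1823] yaw 89.19 tilt 0.02 q [ 0.01  0.19  1.88 -0.    1.07 -1.55] F [ 0.66  0.14 -2.3 ] M [ 0.02 -0.01 -0.04] gap 0.0127
delta_pos [ 0.0021  0.9607 -0.0064] rotation [-0.     -0.0052 -0.0003]
```

```bash
python3 -m creep '{"rotation":[[0,0,0],[0,0,0],[0,0,0],[0,0,0],[0,0,0]],"delta_pos":[[0,0.15,-0.006],[0,0.4,-0.006],[0,0.65,-0.006],[0,0.8,-0.006],[0,0.87,-0.006]],"hand":[-1,-1,-1,-1,-1]}'; python3 -m creep '{"rotation":[[0,0,0],[0,0,0],[0,0,0],[0,0,0],[0,0,0]],"delta_pos":[[0,0.005,0],[0,0.01,0],[0,0.02,0],[0,0.03,0],[0,0.03,0]],"hand":[-1,-1,-1,-1,-1]}'; python3 go.py .4665 .0167 .0382 89.5;  python3 - <<'E'
from h import *
from cell import read_camera
cv2.imwrite("pics/s5.png",cv2.resize(read_camera("scene")[150:350,220:460,::-1],None,fx=3,fy=3))
E
```

```text
clock: 7.07
eef_pos: [0.4639, 0.0166, 0.0487]
orientation: [-0.502, -0.495, 0.498, 0.505]
contact_force: [-1.3, -1.0, -1.6]
finger_gap: 0.0127
clock: 7.48
eef_pos: [0.4666, 0.0172, 0.0482]
orientation: [0.504, 0.497, -0.496, -0.503]
contact_force: [-0.7, -0.5, -1.6]
finger_gap: 0.0125
t 7.4833 tcp [0.4666 0.0172 0.0482] yaw 89.26 tilt 0.11 q [ 0.01  0.36  2.06 -0.    0.73 -1.55] F [-0.69 -0.51 -1.64] M [ 0.01 -0.01 -0.02] gap 0.0125
delta_pos [-0.0032  0.0668  0.0006] rotation [ 0.0018 -0.004  -0.    ]
```

View pics/s5.png

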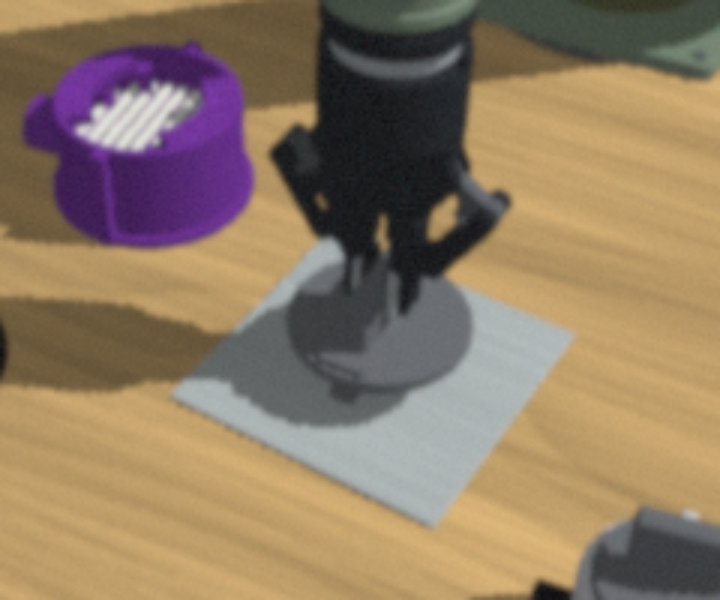

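The cover hangs level above the middle of the plate, with a small gap left below it. Lowering slowly until the force shows contact.

```bash
python3 -m creep '{"rotation":[[0,0,0],[0,0,0],[0,0,0],[0,0,0],[0,0,0]],"delta_pos":[[0,0.01,0],[0,0.02,0],[0,0.03,0],[0,0.04,0],[0,0.05,0]],"hand":[-1,-1,-1,-1,-1]}'; python3 -m creep '{"rotation":[[0,0,0],[0,0,0],[0,0,0],[0,0,0],[0,0,0]],"delta_pos":[[0,0.005,0],[0,0.01,0],[0,0.015,0],[0,0.015,0],[0,0.015,0]],"hand":[-1,-1,-1,-1,-1]}'; python3 go.py .4665 .0167 .0382 89.5
```

```text
clock: 7.95
eef_pos: [0.4659, 0.0173, 0.0398]
orientation: [0.503, 0.497, -0.497, -0.503]
contact_force: [0.3, 0.1, -1.8]
finger_gap: 0.0128
clock: 8.37
eef_pos: [0.4659, 0.0173, 0.0382]
orientation: [0.503, 0.497, -0.497, -0.503]
contact_force: [-2.0, -0.6, 5.6]
finger_gap: 0.013
t 8.3667 tcp [0.4659 0.0173 0.0382] yaw 89.27 tilt 0.01 q [ 0.01  0.37  2.07 -0.    0.7  -1.55] F [-2.02 -0.59  5.64] M [0.03 0.32 0.03] gap 0.013
delta_pos [-0.0039 -0.0001 -0.0042] rotation [ 0.0001 -0.0038 -0.0001]
```

Contact at the expected height: the force went from -1.8 to +5.6 N. I'll hold briefly, then open.

```bash
python3 -m creep '{"rotation":[[0,0,0],[0,0,0],[0,0,0],[0,0,0],[0,0,0]],"delta_pos":[[0,0,0],[0,0,0],[0,0,0],[0,0,0],[0,0,0]],"hand":[-1,-1,-1,-1,-1]}'; python3 -m creep '{"rotation":[[0,0,0],[0,0,0],[0,0,0],[0,0,0],[0,0,0]],"delta_pos":[[0,0,0],[0,0,0],[0,0,0],[0,0,0],[0,0,0]],"hand":[-0.3,-0.1,0,0,0]}' ; python3 go.py .4665 .0167 .0382 89.5;  python3 - <<'E'
from h import *
from cell import read_camera
cv2.imwrite("pics/w6.png",read_camera("wrist")[:,:,::-1])
E
```

```text
clock: 8.78
eef_pos: [0.4659, 0.0173, 0.0382]
orientation: [0.503, 0.497, -0.497, -0.503]
contact_force: [-2.3, -0.9, 5.4]
finger_gap: 0.0128
clock: 9.2
eef_pos: [0.466, 0.0173, 0.0376]
orientation: [0.503, 0.497, -0.497, -0.503]
contact_force: [0.5, -0.2, -0.2]
finger_gap: 0.0425
t 9.2 tcp [0.466  0.0173 0.0376] yaw 89.27 tilt 0.01 q [ 0.01  0.37  2.07 -0.    0.7  -1.55] F [ 0.48 -0.18 -0.15] M [-0.    0.03 -0.04] gap 0.0425
delta_pos [-0.0038 -0.0037 -0.0034] rotation [ 0.0001 -0.0038 -0.0001]
```

View pics/w6.png

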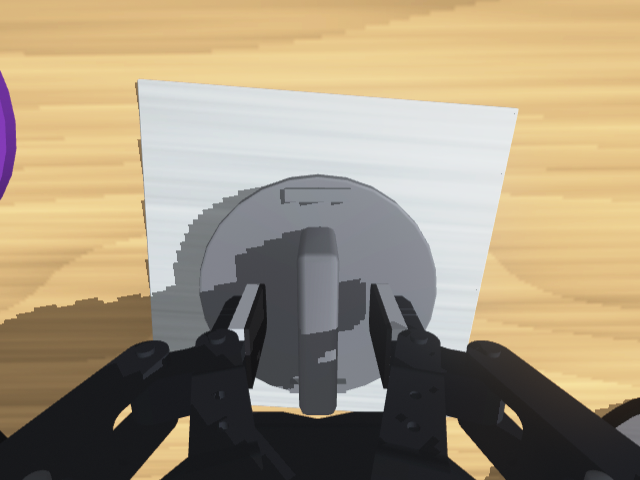

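The cover stands centred on the plate, and the fingers (265, 372) are clear of the bar (300–338). Backing straight up.

```bash
python3 -m creep '{"rotation":[[0,0,0],[0,0,0],[0,0,0],[0,0,0],[0,0,0]],"delta_pos":[[0,-0.05,0],[0,-0.15,0],[0,-0.3,0],[0,-0.5,0],[0,-0.7,0]],"hand":[0,0,0,0,0]}'; python3 -m creep '{"rotation":[[0,0,0],[0,0,0],[0,0,0],[0,0,0],[0,0,0]],"delta_pos":[[-0.1,-0.2,0],[-0.3,-0.4,0],[-0.5,-0.4,0],[-0.7,-0.4,0],[-0.8,-0.4,0]],"hand":[0,0,0,0,0]}';python3 -m creep '{"rotation":[[0,0,0],[0,0,0],[0,0,0],[0,0,0],[0,0,0]],"delta_pos":[[0,0,0.2],[0,0,0.4],[0,0,0.6],[0,0,0.6],[0,0,0.6]],"hand":[0,0,0,0,0]}'; python3 -m creep '{"rotation":[[0,0,0],[0,0,0],[0,0,0],[0,0,0],[0,0,0]],"delta_pos":[[0,0,0],[0,0,0],[0,0,0],[0,0,0],[0,0,0]],"hand":[0,0,0,0,0]}'
python3 - <<'E'
from h import *
from cell import read_camera,sensors
a=read_camera("scene")[:,:,::-1];cv2.imwrite("pics/s7.png",a)
a=read_camera("top")[:,:,::-1];cv2.imwrite("pics/t7.png",a)
print(sensors.state()["contact_force"],sensors.state()["clock"], proj(camera_model("top"),[[.4665,.0167,.003],[.4665,.0167,.067]]))
E
```

```text
clock: 9.67
eef_pos: [0.4653, 0.0173, 0.144]
orientation: [-0.503, -0.496, 0.497, 0.503]
contact_force: [0.0, 0.1, -1.0]
finger_gap: 0.0427
clock: 10.08
eef_pos: [0.4645, -0.1053, 0.2042]
orientation: [0.505, 0.497, -0.496, -0.502]
contact_force: [-0.1, -0.1, -0.2]
finger_gap: 0.0426
clock: 10.5
eef_pos: [0.3735, -0.1015, 0.2034]
orientation: [0.504, 0.497, -0.496, -0.503]
contact_force: [-0.0, -0.8, 1.6]
finger_gap: 0.0432
clock: 10.92
eef_pos: [0.3749, -0.1015, 0.2026]
orientation: [-0.503, -0.497, 0.497, 0.503]
contact_force: [-0.6, -0.1, 0.0]
finger_gap: 0.0425
[-0.03100778 -0.16329429 -0.05857979] 11.0167 [[303.47522247 257.08121845]
 [302.92531087 255.35080854]]
```

View pics/s7.png

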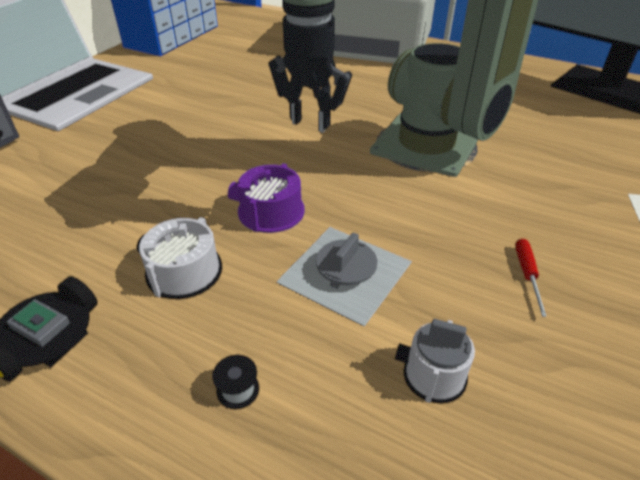

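View pics/t7.png

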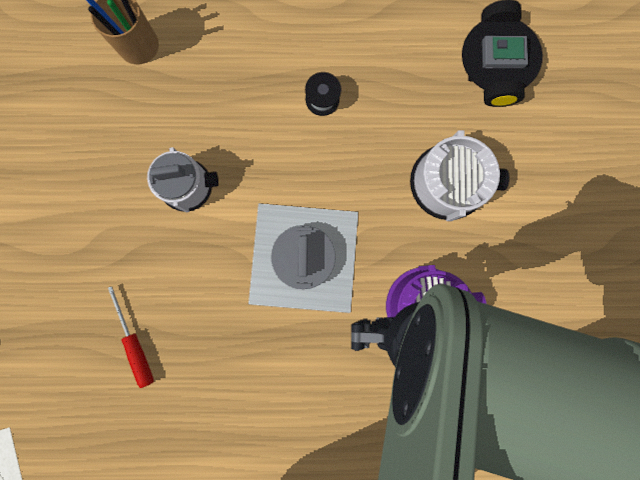

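The cover stands upright with its disc at about (303,256) in the top view; the plate centre projects to (303,257). The narrow pot is unchanged at (178,175), and the robot is clear.

```bash
python3 -c "
from cell import finish_job; print(finish_job())"
```

```text
the job is handed in; nothing more can be done
None
```

The wide pot is open and its cover stands upright, bar on top, in the middle of the metal plate; I've handed the job in. I gripped the bar and turned the cover about 85° anticlockwise until it lined up with the ribs. I then lifted it straight off, lowered it onto the plate until the force showed contact (about 5.5 N), and only then let go and backed away. The robot's clock read about 11 s at the last check.

- **Cover on the plate:** in the last top view the disc centre is within a pixel or two of the plate's centre, only a few millimetres.
- **Narrow pot and robot:** the narrow pot looks unchanged, and the arm is clear with about 0 N of contact force.
- **Measurement differences:** the top and wrist cameras placed the grip about 2 mm apart, within the calibration error and the cover's play. One wrist reading was taken while the arm was still swinging a few millimetres, so I looked again before closing the fingers. No check failed.

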